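Slide the bottle carrier into its corner stop

ROBOT

A 6-joint arm with a two-finger parallel gripper is mounted at the origin on a cart in front of the work surface, level with it; the furniture and walls round the work are solid. World frame = base frame: x ahead of the robot, y to its left, z up, the work surface at z = 0. Lengths are in mm, angles in degrees, forces in N, time in s.
With the tool pointing down it reaches from about 375 to 750 mm from the base axis. Payload 9 kg.
Tool frame: the origin (TCP) lies midway between the tips of the shut fingers; the grasp point (between the pads) lies 19 mm behind it; z points along the fingers, y is the line along which they close (so a half turn about z gives the same grasp; the last joint's range is limited). The gripper opens to 85 mm and grips with 20 to 120 N. Pads are 22 mm wide; open, the fingers measure 114 mm over their backs; the gripper's body (76 mm by 85 mm) begins 54 mm behind the grasp point. The pads swing forward as they close: fully open they stand 13 mm farther back than shut.
Start: joints at [62.584, 5.964, 5.575, 89.605, 0, 77.527], TCP at [154.715, 579.741, 231.331] pointing down, gripper open.
Joint ranges: [-171.21, 171.21], [-48.23, 106.86], [-62.78, 66.21], [-105.2, 120.99], [-86.42, 89.51], [-180, 180]. Speed limits (degrees/s): [127.2, 127.2, 147.25, 180, 180, 180].

INTERFACE

Orientations are given as a 3x3 rotation matrix whose columns are the frame's x, y, z axes.
In Python, from rig import sense, camera, hand_in gives the robot as it stands.
- The arm moves only by the tool arm_command, never from a script. Its argument "commands" is a list of rows, each a list of 3 entries, a list of its own where there are three numbers: the shift along the tool's x, y, z in m, then the turn, a rotation vector about the tool's x, y, z in degrees, then the closure, from 0 (fully open) to 1 (shut). In form: [[[dx, dy, dz], [wx, wy, wz], fingers], ...]. A call has exactly 10 rows; each row is the pose to reach, as a shift and turn from the pose commanded when the call began, along the tool's axes at that moment; what a row does not reach only later rows make up. A row lasts 1/8 s, in which the tool goes at most 62.5 mm and 10.7 degrees, less where a joint would pass 70% of its speed; a pose out of reach is approached as far as the arm can. A call with a gripper value outside its range is refused whole. The fingers move at their own pace and stop on an object; "grip_force" is the grip in N (left out, the last holds). Time passes only in rows, so rows that repeat a pose let the fingers close, or fill a call up. It gives the time, the measured TCP pose, the force, the opening and the grip force at its end, in the units of the state.
- sense(): the state, without advancing time (a new reading comes with each control period).
- camera(name): name is "scene" or "side" or "wrist"; returns a dict with "image" (420x560x3 uint8, red, green, blue), "z_map" (420x560 float32, mm along the optical axis (not along the pixel's ray), 0 where there is no reading), "intrinsics" (3x3 intrinsics, pixels), "dist_coeffs" ([k1, k2, p1, p2, k3] as OpenCV has them; the pictures are not rectified), "R" (3x3) and "t" (3): a world point X has camera coordinates R X + t. Camera axes: x right, y down, z forward; pixel columns grow to the right and rows downward; lengths in mm; the calibration is good to about 2 mm. A picture is of the moment at which its call begins.
- hand_in(): hands the job in; it is judged then, once.
The state is a dict: "time": time; "joint_positions": joint angles; "joint_velocities": joint speeds; "effort": joint torques, N m; "tool_pos": TCP position; "orientation": TCP orientation; "force": force on the tool from outside, world axes, zero at the start; "wrist_torque": the same for the moment, N m; "opening": opening from 0.0 (shut) to 1.0 (fully open); "grip_force": force on a finger pad.
Only numpy, scipy, OpenCV 4.12 (cv2) and the standard library are available. Lean on these libraries where they do the work, as an engineer would, in place of code of your own. Each camera call takes 0.05 s, during which the arm holds its last target. There are 200 camera calls.

TASK

Park the tall two-bottle carrier in the L-shaped corner stop: push it with the fingers across the bench until its back (the side away from the drip tray) lies flat against the long rail and its end lies against the short rail. It is top-heavy and stands on grippy rubber feet, so push low, near its base, so that it slides upright instead of tipping; do not lift it, and leave the other things on the bench where they are.

Things in the scene. Friction and masses are not known exactly. Their poses are not given: they have to be found in the camera images.
- carrier: grey carrier: box 84 mm (x) by 164 mm (y), walls 90 high, two bottles fixed in it (caps 165), bail handle 200; on its -x side a 32 mm high drip tray sticks out 50 mm. About 0.9 kg, slides at 5 to 9 N; pushed along its x higher than 50 mm it may tip. Origin: under the box's middle, on the bench. At the start +x looks to the long rail, -y to the short one, up to 0.2 rad off square
- corner_stop: L-shaped stop fixed to the bench, aluminium rails 30 mm high, 12 mm thick. Origin: on the bench, where the inner faces meet. Long rail: 270 mm along its +y, inner face x = 0 looks to -x; short rail: 110 mm along its -x, inner face y = 0 looks to +y. The foot flange is outside. Parked, the carrier has its origin at x = -0.042, y = +0.082 in this frame and the same yaw
- vial_near: small glass vial with black cap, 21 mm across, 51 mm high, right of the carrier, in front of the short rail; bystander. Origin: centre of its underside
- flask: clear conical flask, 64 mm across, 112 mm high, front right; bystander. Origin: centre of its underside. Behind it, right of the stop, stands a fixed grey tank, 370 mm across and 1 m tall, axis at x = 0.70, y = -0.41: the arm must come round the front of it
- tape: roll of tape lying flat, 60 mm across, 19 mm high, front right; bystander. Origin: centre of its underside
- timer: flat white timer, 68x77x16 mm, front right; bystander. Origin: centre of its underside
- boss: small metal clamp head, 67x61x26 mm, front left; bystander. Origin: centre of its underside

How it is judged (in metres and radians):
At the end, for the whole second after the job is handed in: The carrier stands upright and still in the corner, each of the two sides within 8 mm of its rail, square with the rails within 0.06 rad (x of carrier in the frame of corner_stop between -0.05 and -0.036 m and y of carrier in the frame of corner_stop between 0.076 and 0.09 m and angle between the x axis of carrier and the x axis of corner_stop, either way round below 0.06 rad and angle between carrier's own z axis and vertical below 0.03 rad and height (world z) of carrier below 0.005 m and linear speed of carrier below 0.01 m/s); the robot touches nothing.
It fails at once if the carrier tips or rocks by more than 0.15 rad (angle between carrier's own z axis and vertical above 0.15 rad).
It fails at once if the carrier is lifted off the bench (underside centre more than 12 mm up) (height (world z) of carrier above 0.012 m).
It fails at once if the fingers push the carrier high up, with the grasp point more than 0.10 m above the bench (contact force between the fingers and carrier above 1.5 N and height (world z) of the grasp point above 0.1 m).
It fails at once if a bystander is shifted by more than 20 mm (distance of any of vial_near, flask, tape, timer, boss from where it was at the start of the episode above 0.02 m).
It also fails if it takes over 67 s, if anything falls off the work surface, if the arm or the gripper's body presses on something with over 40 N, if the wrist force passes 120 N, or if a joint passes its speed limit or range.

## Working session

There is one attempt and no reset: what is moved stays moved. The work goes in short steps, Python scripts to look and compute and a tool call to move; the robot and the scene stay as the last step left them, time stands still between calls to the robot, and variables do not carry over. Pictures are saved under pics/ and viewed, at most 10 in all, crops included, and the job is handed in when it is done.

Besides the shell and the picture viewer there is one more tool, called after "Call:" as name([rows], argument=value, ...), one row to a line, values as JSON. arm_command: Moves the arm, as the interface text tells. Its arguments: {"type":"object","properties":{"commands":{"type":"array","items":{"type":"array"}},"grip_force":{"type":"number"}},"required":["commands"]}

```bash
mkdir -p pics
cat > h.py <<'E'
import numpy as np, cv2, pickle
from rig import sense, camera, hand_in
def take(n):
    c=camera(n); pickle.dump(c,open(f'{n}.pkl','wb')); return c
def load(n): return pickle.load(open(f'{n}.pkl','rb'))
def rays(c,px):
    K=np.array(c['intrinsics'],float);d=np.array(c['dist_coeffs'],float)
    u=cv2.undistortPoints(np.array(px,float).reshape(-1,1,2),K,d).reshape(-1,2)
    return np.c_[u,np.ones(len(u))]
def atz(c,px,z):
    R=np.array(c['R']);t=np.array(c['t']).ravel()
    r=rays(c,px)@R; o=-R.T@t
    return o+r*((z-o[2])/r[:,2])[:,None]
def deproj(c,px):
    R=np.array(c['R']);t=np.array(c['t']).ravel()
    z=np.array([c['z_map'][int(round(v)),int(round(u))] for u,v in px])
    return (rays(c,px)*z[:,None]-t)@R
def cloud(c):
    h,w=c['z_map'].shape
    v,u=np.mgrid[:h,:w]; px=np.c_[u.ravel(),v.ravel()]
    R=np.array(c['R']);t=np.array(c['t']).ravel()
    z=c['z_map'].ravel()
    P=(rays(c,px)*z[:,None]-t)@R
    P[z==0]=np.nan
    return P.reshape(h,w,3)
E
python3 - <<'E'
from h import *
ims=[]
for n in('scene','side'):
    c=take(n); cv2.imwrite(f'pics/{n}0.png',cv2.resize(c['image'][:,:,::-1],(800,600)))
    R=np.array(c['R']);print(n,-R.T@np.array(c['t']).ravel(),R[2], (c['z_map']>0).mean())
s=sense();print(s['time'],s['tool_pos'],s['orientation'],s['force'],s['opening'])
E
```

```text
scene [-164.18925203 -822.06449818 1038.08396687] [ 0.51595079  0.50833187 -0.68948785] 0.9961479591836735
side [ 477.93242748 1204.98557528  956.25363486] [ 0.0438313  -0.82056702 -0.56986716] 0.9521471088435374
0.1 [154.56880407 579.42489181 230.59223957] [[-9.66178282e-01  2.57874419e-01 -5.57779668e-04]
 [ 2.57874899e-01  9.66177675e-01 -1.11201321e-03]
 [ 2.52154502e-04 -1.21824039e-03 -9.99999226e-01]] [-0.03203606  0.25652193 -0.97460282] 1.0009087181810574
```

View pics/scene0.png

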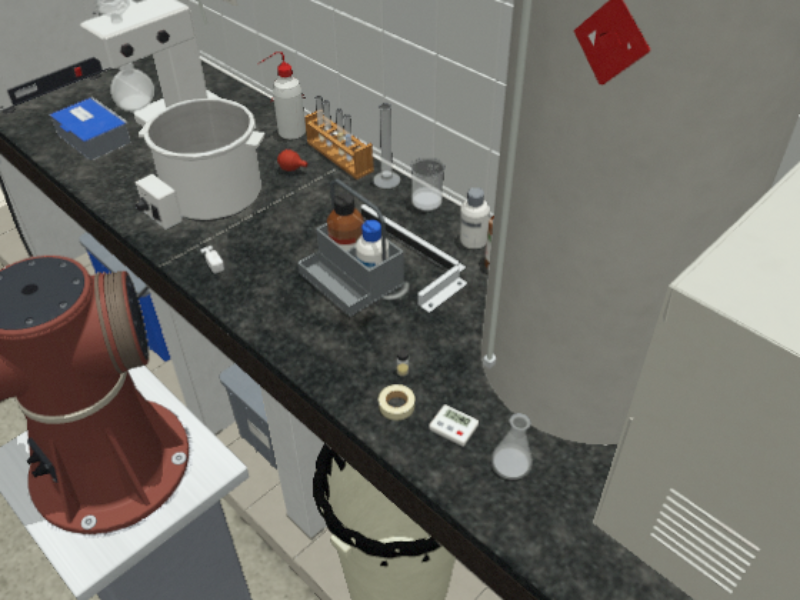

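View pics/side0.png

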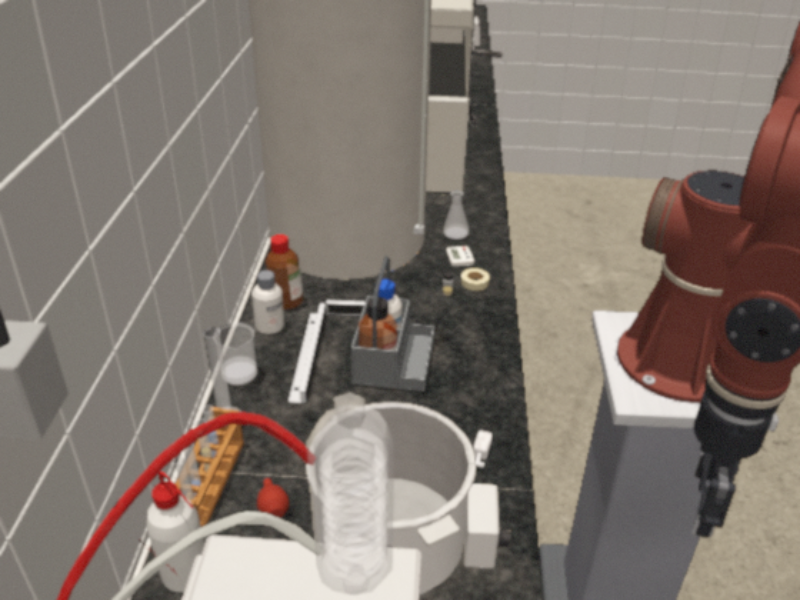

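The scene view shows the carrier at about (350,255), with its tray toward the robot. The stop's corner is near (462,268), and the vial, tape, timer and flask are at the front right. There is something round near (395,288). I'll build a top-down map from the depth data.

Run:
```python
from h import *
# top-down map x 300..850 , y -350..350 ; 1mm/px ; image right = -y, up = +x
H=np.zeros((500,520),np.float32); C=np.zeros((500,520,3),np.uint8)
for n in('scene','side'):
    c=load(n);P=cloud(c);im=c['image']
    # upsample to densify
    c2=P
    P=cv2.resize(P.astype(np.float32),None,fx=3,fy=3,interpolation=cv2.INTER_NEAREST)
    im=cv2.resize(im,None,fx=3,fy=3,interpolation=cv2.INTER_NEAREST)
    p=P.reshape(-1,3);q=im.reshape(-1,3)
    ok=np.isfinite(p[:,0]);p=p[ok];q=q[ok]
    r=(800-p[:,0]).astype(int);k=(260-p[:,1]).astype(int)
    m=(r>=0)&(r<500)&(k>=0)&(k<520)&(p[:,2]>-5)&(p[:,2]<400)
    p,q,r,k=p[m],q[m],r[m],k[m]
    o=np.argsort(p[:,2]);
    for part in [o]:
        rr,kk=r[part],k[part]
        better=p[part,2]>=H[rr,kk]
        rr,kk,pp=rr[better],kk[better],part[better]
        H[rr,kk]=p[pp,2];C[rr,kk]=q[pp]
np.save('H.npy',H)
hm=cv2.applyColorMap((np.clip(H,0,100)*2.5).astype(np.uint8),cv2.COLORMAP_JET)
for i in range(0,520,50):cv2.putText(hm,str(260-i),(i,495),0,.35,(255,255,255),1);cv2.line(hm,(i,0),(i,500),(120,120,120),1)
for i in range(0,500,50):cv2.putText(hm,str(800-i),(0,i+10),0,.35,(255,255,255),1);cv2.line(hm,(0,i),(520,i),(120,120,120),1)
cv2.imwrite('pics/top.png',hm)
c=load('scene');cv2.imwrite('pics/crop.png',cv2.resize(c['image'][110:280,190:380,::-1],None,fx=3.5,fy=3.5,interpolation=cv2.INTER_CUBIC))
```

```text
(no output)
```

View pics/top.png

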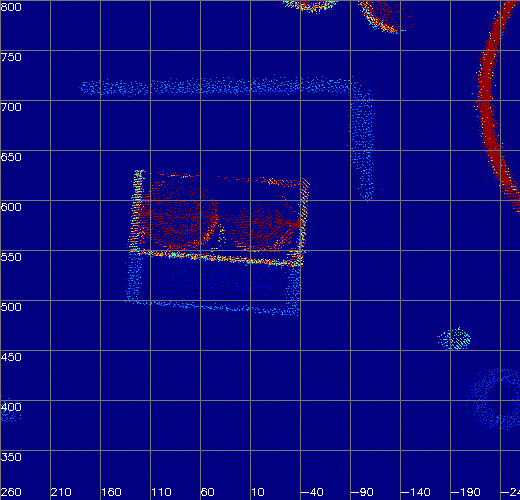

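View pics/crop.png

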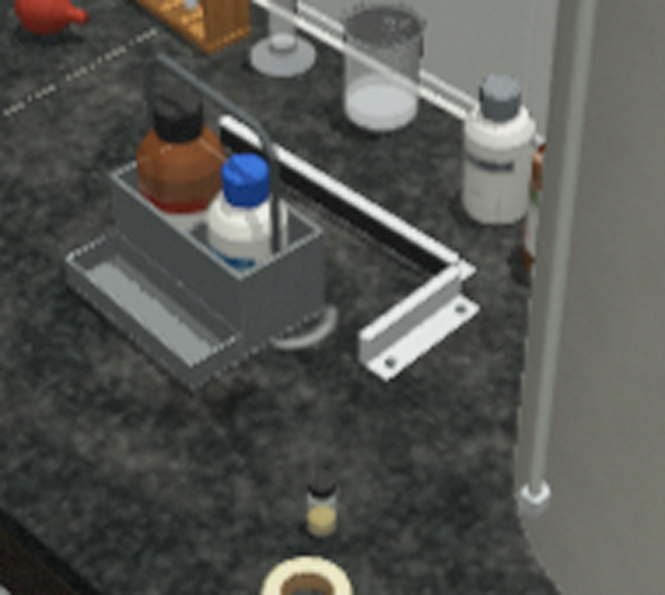

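The corner and carrier are clear in the map. Next I'll fit lines to the rails and walls, check obstacles along the path, and look at the wrist camera's mounting.

Run:
```python
from h import *
w=take('wrist');s=sense();R=np.array(w['R']);cam=-R.T@np.array(w['t']).ravel()
T=np.array(s['orientation']);print('wristcam in tool',T.T@(cam-np.array(s['tool_pos'])),'axis',T.T@R[2])
def fit(p): 
    vx,vy,x,y=cv2.fitLine(p[:,:2].astype(np.float32),cv2.DIST_HUBER,0,.01,.01).ravel();return np.array([vx,vy,x,y])
for n in('scene','side'):
    c=load(n);p=cloud(c).reshape(-1,3);p=p[np.isfinite(p[:,0])]
    print(n); x,y,z=p.T
    b=p[(x>400)&(x<480)&(abs(y)<100)];print('bench z',np.median(b[:,2]))
    m=(x>690)&(x<735)&(y>-80)&(y<165)&(z>24)&(z<36);q=p[m]
    print('long top',len(q),np.median(q[:,2]),np.percentile(q[:,0],[2,10,50,90,98]),fit(q))
    m=(x>600)&(x<690)&(y>-125)&(y<-75)&(z>24)&(z<36);q=p[m]
    print('short top',len(q),np.median(q[:,2]),np.percentile(q[:,1],[2,10,50,90,98]),fit(q))
    m=(x>690)&(x<735)&(y>-140)&(y<200)&(z>24)&(z<36);print('ends',np.percentile(p[m][:,1],[.5,99.5]))
    # carrier front wall (top z 80..92)
    m=(x>525)&(x<560)&(y>-35)&(y<115)&(z>50)&(z<86);q=p[m];print('front wall',len(q),fit(q) if len(q)>20 else 0)
    m=(x>480)&(x<510)&(y>-35)&(y<125)&(z>8)&(z<30);q=p[m];print('tray front',len(q),fit(q) if len(q)>20 else 0)
    m=(y<-20)&(y>-70)&(x>545)&(x<615)&(z>40)&(z<86);q=p[m];print('-y wall',len(q),fit(q) if len(q)>20 else 0)
    m=(y>115)&(y<145)&(x>555)&(x<630)&(z>40)&(z<86);q=p[m];print('+y wall',len(q),fit(q) if len(q)>20 else 0)
    # obstacles
    A=np.array([155,580]);B=np.array([440,30]);d=B-A;t=np.clip(((p[:,:2]-A)@d)/(d@d),0,1)
    dist=np.linalg.norm(p[:,:2]-(A+t[:,None]*d),axis=1);m=(dist<90)&(z>60)&(t>.15);
    if m.any():print('obst',m.sum(),p[m].min(0),p[m].max(0))
    m=(x>330)&(x<460)&(y>-120)&(y<300)&(z>8)&(z<400);print('front clutter',m.sum(),p[m].min(0) if m.any() else 0,p[m].max(0) if m.any() else 0)
    m=(x>520)&(x<640)&(y>135)&(y<320)&(z>8);print('left clutter',m.sum(),p[m].min(0) if m.any() else 0)
c=load('scene');print('ring',deproj(c,[(277,204),(284,198),(270,207)]))
```

```text
wristcam in tool [  80.51310279    0.58054462 -144.24355368] axis [-3.13612771e-01  2.12824850e-04  9.49550938e-01]
scene
bench z -3.0393260624835867
long top 249 27.569651688832778 [705.5424921  708.0067423  712.94036741 719.78245737 722.39257305] [ 1.4121258e-02 -9.9990028e-01  7.1300958e+02  2.9216755e+01]
short top 115 28.90866738561768 [-112.84878563 -111.75487447 -107.16398701 -101.76599595  -99.21231666] [ 9.99931335e-01 -1.17173837e-02  6.42828308e+02 -1.07457184e+02]
ends [-111.37954795  167.4782519 ]
front wall 381 [7.1670979e-02 9.9742836e-01 5.4196429e+02 3.6250511e+01]
tray front 209 [6.4113557e-02 9.9794263e-01 4.9247855e+02 3.9711079e+01]
-y wall 288 [ 9.9632889e-01 -8.5607857e-02  5.7839093e+02 -4.2755398e+01]
+y wall 22 [ 9.9798393e-01 -6.3466795e-02  5.6667535e+02  1.1884278e+02]
front clutter 132 [345.22109427  27.43350619   8.25655339] [408.07217119 299.14238922  32.10312208]
left clutter 1 [620.42447722 267.31932844   9.15085585]
side
bench z -1.9425735301336635
long top 234 27.83126507216623 [707.56003687 709.08403441 713.94301842 718.7881044  720.29620505] [ 1.
[... 194 characters left out ...]
6.6038678e+02 -9.8312866e+01]
ends [-104.45282172  176.84145137]
front wall 166 [1.0175266e-03 9.9999946e-01 5.4585919e+02 3.6413048e+01]
tray front 104 [4.2248401e-03 9.9999106e-01 4.9477625e+02 3.5820705e+01]
-y wall 27 [ 9.8765534e-01 -1.5664281e-01  5.5093213e+02 -3.3294949e+01]
+y wall 414 [ 9.96813238e-01 -7.97704458e-02  5.91772156e+02  1.23421104e+02]
obst 42 [126.13080533 432.85203728 691.8838024 ] [137.13818078 463.03102836 700.54304637]
front clutter 177 [379.36671318 247.82425725   9.1793623 ] [409.11056385 299.39102235  29.7230376 ]
left clutter 0 0
ring [[598.21669799 -46.32142026  -0.93165199]
 [630.21870801 -42.19468127  -2.24006832]
 [573.83707154 -43.48016692   2.43558167]]
```

The carrier sits at about (587, 40) with yaw −0.075. The rails' inner faces are at x≈707 and y≈−96, with yaw +0.014. The parked origin should therefore be about (665, −14). The wrist camera is on the robot side, so it stays clear. I'll go to the front of the tray with the fingers open along its length.

Call:
arm_command([
  [[-0.04,-0.045,0],[0,0,-1],0],
  [[-0.08,-0.09,0],[0,0,-2],0],
  [[-0.12,-0.135,0],[0,0,-3],0],
  [[-0.16,-0.18,0],[0,0,-4],0],
  [[-0.2,-0.225,0],[0,0,-5],0],
  [[-0.24,-0.27,0],[0,0,-6],0],
  [[-0.285,-0.315,0],[0,0,-7],0],
  [[-0.325,-0.36,0.03],[0,0,-8.5],0],
  [[-0.365,-0.405,0.08],[0,0,-10],0],
  [[-0.405,-0.45,0.13],[0,0,-10.7],0],
])

```text
time: 1.4
tool_pos: [417.8, 64.4, 123.9]
orientation: [[-0.997, 0.074, 0.001], [0.074, 0.997, 0.0], [-0.001, 0.0, -1.0]]
force: [1.5, 0.0, 0.1]
opening: 1.0
grip_force: 0.0
```

Call:
arm_command([
  [[0,0,0.03],[0,0,0],0],
  [[0,0,0.06],[0,0,0],0],
  [[0,0,0.08],[0,0,0],0],
  [[0,0,0.095],[0,0,0],0],
  [[0,0,0.098],[0,0,0],0],
  [[-0.01,0,0.098],[0,0,0],0],
  [[-0.02,0,0.098],[0,0,0],0],
  [[-0.03,0,0.098],[0,0,0],0],
  [[-0.035,0,0.098],[0,0,0],0],
  [[-0.035,0,0.098],[0,0,0],0],
])

```text
time: 2.65
tool_pos: [452.2, 63.5, 26.9]
orientation: [[-0.997, 0.074, -0.0], [0.074, 0.997, 0.0], [0.0, 0.0, -1.0]]
force: [-0.2, -0.0, 0.3]
opening: 0.999
grip_force: 0.0
```

Run:
```python
from h import *
s=sense();print(s['tool_pos'],s['force'])
a=take('side');b=take('scene')
A=cv2.resize(a['image'][180:320,220:400],None,fx=3.3,fy=3.3,interpolation=2)
B=cv2.resize(b['image'][110:260,150:350],None,fx=3.08,fy=3.08,interpolation=2)[:A.shape[0]]
h=min(len(A),len(B));o=np.hstack([A[:h],B[:h]]);o=cv2.resize(o,(800,int(h*800/o.shape[1])));cv2.imwrite('pics/c1.png',o[:,:,::-1])
```

```text
[452.24815809  63.54275634  26.92606694] [-0.21176559 -0.04802024  0.32305714]
```

View pics/c1.png

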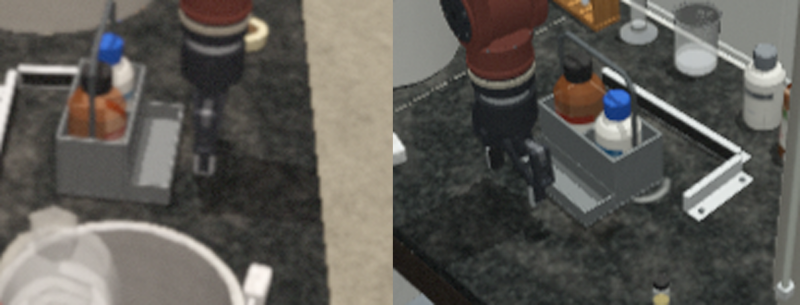

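The side view shows the open fingers in front of the tray with a gap of about 30 mm. They are about 24 mm too far left and 25 mm too high, so I'll centre and lower them, then approach.

Call:
arm_command([
  [[0,-0.012,0.008],[0,0,0],0],
  [[0,-0.024,0.016],[0,0,0],0],
  [[0,-0.024,0.022],[0,0,0],0],
  [[0,-0.024,0.024],[0,0,0],0],
  [[-0.008,-0.024,0.024],[0,0,0],0],
  [[-0.016,-0.024,0.024],[0,0,0],0],
  [[-0.022,-0.024,0.024],[0,0,0],0],
  [[-0.027,-0.024,0.024],[0,0,0],0],
  [[-0.032,-0.024,0.024],[0,0,0],0],
  [[-0.037,-0.024,0.024],[0,0,0],0],
])

```text
time: 4.0
tool_pos: [484.4, 37.3, 2.6]
orientation: [[-0.997, 0.074, -0.006], [0.074, 0.997, 0.0], [0.006, -0.0, -1.0]]
force: [-16.4, 0.1, 13.2]
opening: 1.001
grip_force: 8.4
```

Call:
arm_command([
  [[0,0,-0.002],[0,0,0],0],
  [[0,0,-0.004],[0,0,0],0],
  [[-0.002,0,-0.004],[0,0,0],0],
  [[-0.004,0,-0.004],[0,0,0],0],
  [[-0.006,0,-0.004],[0,0,0],0],
  [[-0.008,0,-0.004],[0,0,0],0],
  [[-0.01,0,-0.004],[0,0,0],0],
  [[-0.012,0,-0.004],[0,0,0],0],
  [[-0.014,0,-0.004],[0,0,0],0],
  [[-0.016,0,-0.004],[0,0,0],0],
])

```text
time: 5.25
tool_pos: [502.3, 35.9, 6.4]
orientation: [[-0.997, 0.074, -0.002], [0.074, 0.997, 0.0], [0.002, 0.0, -1.0]]
force: [-5.0, 0.7, -1.5]
opening: 1.0
grip_force: 2.5
```

```bash
cat > loc.py <<'E'
from h import *
from scipy.optimize import least_squares
def fitl(p,d):
    v=cv2.fitLine(p[:,:2].astype(np.float32),cv2.DIST_HUBER,0,.01,.01).ravel().astype(float)
    return v
def report(tag):
    s=sense();print(np.round(s['tool_pos'],1),np.round(s['force'],1),s['time'])
    a=take('side');b=take('scene')
    A=cv2.resize(a['image'][190:300,200:340],None,fx=3.6,fy=3.6,interpolation=2)[:396]
    B=cv2.resize(b['image'][110:220,200:340],None,fx=3.6,fy=3.6,interpolation=2)[:396]
    o=np.hstack([A,B]);o=cv2.resize(o,(800,int(len(o)*800/o.shape[1])));cv2.imwrite(f'pics/{tag}.png',o[:,:,::-1])
    return a,b
def rim(c,x0,y0):  # box rim / walls points
    p=cloud(c).reshape(-1,3);p=p[np.isfinite(p[:,0])];return p
E
python3 - <<'E'
from loc import *
report('c2')
E
```

```text
[502.3  35.9   6.4] [-5.   0.7 -1.5] 5.25
```

View pics/c2.png

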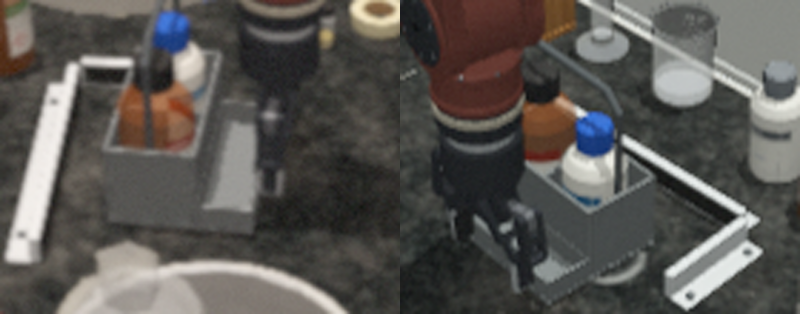

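It slides upright at 5 N. I'll keep pushing and turn it to square.

Call:
arm_command([
  [[-0.003,0,0],[0,0,-0.3],0],
  [[-0.006,0,0],[0,0,-0.6],0],
  [[-0.009,0,0],[0,0,-0.9],0],
  [[-0.012,0,0],[0,0,-1.2],0],
  [[-0.015,0,0],[0,0,-1.5],0],
  [[-0.018,0,0],[0,0,-1.8],0],
  [[-0.021,0,0],[0,0,-2.1],0],
  [[-0.024,0,0],[0,0,-2.4],0],
  [[-0.027,0,0],[0,0,-2.7],0],
  [[-0.03,0,0],[0,0,-3],0],
])

```text
time: 6.6
tool_pos: [533.2, 33.5, 7.0]
orientation: [[-1.0, 0.021, 0.0], [0.021, 1.0, 0.0], [-0.0, 0.0, -1.0]]
force: [-4.9, -0.9, -2.8]
opening: 1.001
grip_force: 2.4
```

Call:
arm_command([
  [[-0.002,0,0],[0,0,-0.2],0],
  [[-0.004,0,0],[0,0,-0.4],0],
  [[-0.006,0,0],[0,0,-0.6],0],
  [[-0.008,0,0],[0,0,-0.8],0],
  [[-0.01,0,0],[0,0,-1],0],
  [[-0.012,0,0],[0,0,-1.2],0],
  [[-0.014,0,0],[0,0,-1.4],0],
  [[-0.016,0,0],[0,0,-1.6],0],
  [[-0.018,0,0],[0,0,-1.8],0],
  [[-0.018,0,0],[0,0,-2],0],
])

```text
time: 7.85
tool_pos: [551.3, 33.1, 7.0]
orientation: [[-1.0, -0.013, 0.0], [-0.013, 1.0, 0.0], [-0.0, 0.0, -1.0]]
force: [-3.2, -1.6, -1.3]
opening: 0.999
grip_force: 1.9
```

Run:
```python
from loc import *
report('c3')
for n in('scene','side'):
    p=cloud(load(n)).reshape(-1,3);p=p[np.isfinite(p[:,0])];x,y,z=p.T
    m=(x>580)&(x<640)&(y>-35)&(y<110)&(z>50)&(z<86);q=p[m]
    # front wall: keep pts near the minimal x per y bin
    print(n,'front wall',len(q),np.percentile(q[:,0],[5,50]))
    m=(y>90)&(y<140)&(x>600)&(x<660)&(z>40)&(z<86);q=p[m];print('+y wall',len(q),fitl(q,0) if len(q)>20 else 0)
    m=(y<-20)&(y>-85)&(x>600)&(x<660)&(z>40)&(z<86);q=p[m];print('-y wall',len(q),fitl(q,0) if len(q)>20 else 0)
```

```text
[551.3  33.1   7. ] [-3.2 -1.6 -1.3] 7.85
scene front wall 268 [613.57391517 616.37690275]
+y wall 0 0
-y wall 225 [ 9.90089834e-01 -1.40435591e-01  6.35832642e+02 -3.82248764e+01]
side front wall 169 [613.62121101 622.55670526]
+y wall 304 [9.96192575e-01 8.71796906e-02 6.36357971e+02 1.27302361e+02]
-y wall 46 [ 9.11560655e-01 -4.11165625e-01  6.24849304e+02 -3.06616631e+01]
```

View pics/c3.png

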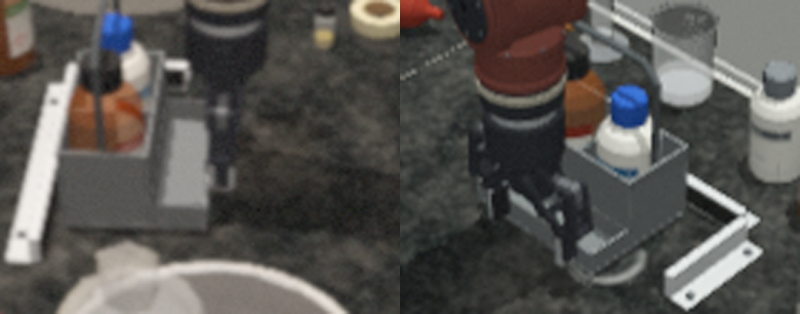

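About 9 mm is left to the long rail. I'll push on slowly until the force rises.

Call:
arm_command([
  [[-0.001,0,0],[0,0,0],0],
  [[-0.002,0,0],[0,0,0],0],
  [[-0.003,0,0],[0,0,0],0],
  [[-0.004,0,0],[0,0,0],0],
  [[-0.005,0,0],[0,0,0],0],
  [[-0.006,0,0],[0,0,0],0],
  [[-0.007,0,0],[0,0,0],0],
  [[-0.007,0,0],[0,0,0],0],
  [[-0.007,0,0],[0,0,0],0],
  [[-0.007,0,0],[0,0,0],0],
])

```text
time: 9.2
tool_pos: [557.9, 33.4, 6.9]
orientation: [[-1.0, -0.013, -0.0], [-0.013, 1.0, 0.0], [0.0, 0.0, -1.0]]
force: [-5.1, 1.8, -2.7]
opening: 1.0
grip_force: 2.4
```

Call:
arm_command([
  [[-0.0005,0,0],[0,0,0],0],
  [[-0.001,0,0],[0,0,0],0],
  [[-0.0015,0,0],[0,0,0],0],
  [[-0.002,0,0],[0,0,0],0],
  [[-0.0025,0,0],[0,0,0],0],
  [[-0.003,0,0],[0,0,0],0],
  [[-0.003,0,0],[0,0,0],0],
  [[-0.003,0,0],[0,0,0],0],
  [[-0.003,0,0],[0,0,0],0],
  [[-0.003,0,0],[0,0,0],0],
])

```text
time: 10.45
tool_pos: [561.0, 33.2, 6.9]
orientation: [[-1.0, -0.013, -0.0], [-0.013, 1.0, 0.0], [-0.0, 0.0, -1.0]]
force: [-6.0, 0.3, -2.4]
opening: 1.001
grip_force: 2.5
```

Call:
arm_command([
  [[-0.0005,0,0],[0,0,0],0],
  [[-0.001,0,0],[0,0,0],0],
  [[-0.0015,0,0],[0,0,0],0],
  [[-0.002,0,0],[0,0,0],0],
  [[-0.0025,0,0],[0,0,0],0],
  [[-0.003,0,0],[0,0,0],0],
  [[-0.003,0,0],[0,0,0],0],
  [[-0.003,0,0],[0,0,0],0],
  [[-0.003,0,0],[0,0,0],0],
  [[-0.003,0,0],[0,0,0],0],
])

```text
time: 11.7
tool_pos: [562.4, 33.4, 6.2]
orientation: [[-1.0, -0.013, -0.003], [-0.013, 1.0, 0.0], [0.003, 0.0, -1.0]]
force: [-10.9, -0.3, -1.8]
opening: 0.998
grip_force: 5.0
```

The carrier is flush on the long rail, at 11 N. Before the end push I'll check for free space on the left.

Run:
```python
from loc import *
for n in('scene','side'):
    p=cloud(load(n)).reshape(-1,3);p=p[np.isfinite(p[:,0])];x,y,z=p.T
    for y0 in range(140,420,20):
        m=(x>440)&(x<760)&(y>=y0)&(y<y0+20)&(z>10)&(z<400);
        if m.sum()>3:print(n,y0,m.sum(),'x',np.percentile(x[m],[1,99]).round(),'z',z[m].max().round())
```

```text
scene 340 284 x [498. 602.] z 187.0
scene 360 1487 x [467. 613.] z 184.0
scene 380 653 x [446. 732.] z 185.0
scene 400 385 x [440. 734.] z 187.0
side 140 31 x [706. 718.] z 31.0
side 160 47 x [707. 718.] z 33.0
side 340 7 x [524. 552.] z 178.0
side 360 1476 x [482. 563.] z 182.0
side 380 926 x [456. 731.] z 182.0
side 400 707 x [442. 725.] z 182.0
```

Call:
arm_command([
  [[0.005,0,0],[0,0,0],0],
  [[0.01,0,0],[0,0,0],0],
  [[0.02,0,0],[0,0,0],0],
  [[0.03,0,0],[0,0,0],0],
  [[0.05,0,0],[0,0,0],0],
  [[0.06,0.02,0],[0,0,0],0],
  [[0.06,0.06,0],[0,0,0],0],
  [[0.06,0.1,0],[0,0,0],0],
  [[0.06,0.14,0],[0,0,0],0],
  [[0.06,0.18,0],[0,0,0],0],
])

```text
time: 12.95
tool_pos: [501.2, 214.8, 7.2]
orientation: [[-1.0, -0.014, 0.001], [-0.014, 1.0, 0.0], [-0.001, 0.0, -1.0]]
force: [0.7, -1.3, -0.2]
opening: 1.003
grip_force: 0.0
```

Call:
arm_command([
  [[-0.02,0,0],[0,0,0],0],
  [[-0.04,0,0],[0,0,0],0],
  [[-0.06,0,0],[0,0,0],0],
  [[-0.08,0,0],[0,0,0],0],
  [[-0.1,0,0],[0,0,0],0],
  [[-0.12,0,0],[0,0,0],0],
  [[-0.14,0,0],[0,0,0],0],
  [[-0.158,0,0],[0,0,0],0],
  [[-0.158,-0.01,0],[0,0,0],0],
  [[-0.158,-0.02,0],[0,0,0],0],
])

```text
time: 14.2
tool_pos: [659.0, 195.6, 6.9]
orientation: [[-1.0, -0.014, -0.0], [-0.014, 1.0, 0.002], [0.0, 0.002, -1.0]]
force: [-0.2, 7.1, 0.2]
opening: 1.002
grip_force: 0.0
```

Run:
```python
from loc import *
report('c4')
```

```text
[659.  195.6   6.9] [-0.2  7.1  0.2] 14.2
```

View pics/c4.png

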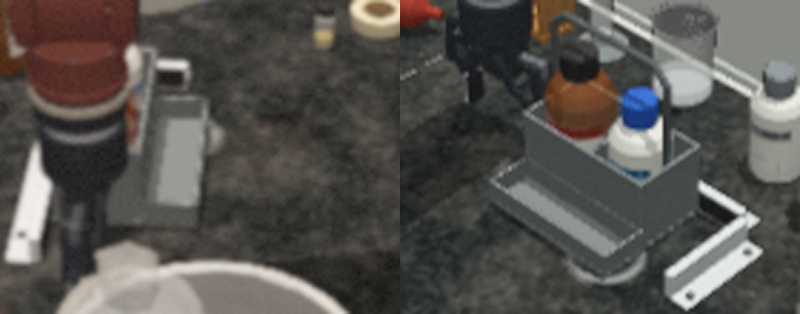

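The side view shows the gripper over the carrier's end. In the scene view its wide upper linkage is nearest the wall top. The 7 N suggests it touches high, so I'll back off, shut the fingers and tilt the tool so that only the low fingertips lead.

Call:
arm_command([
  [[0,0.01,0],[0,0,0],0.3],
  [[0,0.02,0],[0,0,0],0.6],
  [[0,0.02,-0.005],[0,0,0],1],
  [[0,0.02,-0.01],[5,0,0],1],
  [[0,0.02,-0.01],[10,0,0],1],
  [[0,0.02,-0.01],[15,0,0],1],
  [[0,0.02,-0.01],[20,0,0],1],
  [[0,0.02,-0.01],[25,0,0],1],
  [[0,0.02,-0.01],[28,0,0],1],
  [[0,0.02,-0.01],[28,0,0],1],
])

```text
time: 15.55
tool_pos: [659.2, 215.5, 16.3]
orientation: [[-1.0, -0.013, 0.006], [-0.015, 0.883, -0.469], [0.001, -0.469, -0.883]]
force: [-0.1, -0.9, -0.5]
opening: 0.004
grip_force: 0.0
```

Run:
```python
from loc import *
report('c5')
s=sense();print(np.round(s['joint_positions'],1),s['opening'])
for n in('scene','side'):
    p=cloud(load(n)).reshape(-1,3);p=p[np.isfinite(p[:,0])];x,y,z=p.T
    m=(y<-10)&(y>-90)&(x>632)&(x<695)&(z>40)&(z<84);q=p[m];print(n,'-y wall',len(q),np.median(q[:,1]),fitl(q,0) if len(q)>20 else 0)
    m=(x>612)&(x<634)&(y>-20)&(y<100)&(z>50)&(z<84);q=p[m];print('front',len(q),fitl(q,0) if len(q)>20 else 0)
    m=(x>562)&(x<580)&(y>-20)&(y<100)&(z>8)&(z<30);q=p[m];print('trayfront',len(q),fitl(q,0) if len(q)>20 else 0)
```

```text
[659.2 215.5  16.3] [-0.1 -0.9 -0.5] 15.55
[ 18.5  41.1  23.   81.  -26.5  19.9] 0.0007526559661329919
scene -y wall 217 -47.330143244159764 [ 9.99951184e-01 -9.87918302e-03  6.63718628e+02 -4.73973885e+01]
front 274 [ 1.34619735e-02 -9.99909401e-01  6.23998474e+02  3.83271904e+01]
trayfront 170 [ 1.51781728e-02 -9.99884784e-01  5.74059021e+02  3.87359657e+01]
side -y wall 32 -40.68354172971088 [ 5.95561564e-01 -8.03309679e-01  6.35898560e+02 -4.01991577e+01]
front 71 [6.05956558e-03 9.99981642e-01 6.23579285e+02 4.61893539e+01]
trayfront 31 [ 2.29161736e-02 -9.99737382e-01  5.73547607e+02  2.40968285e+01]
```

View pics/c5.png

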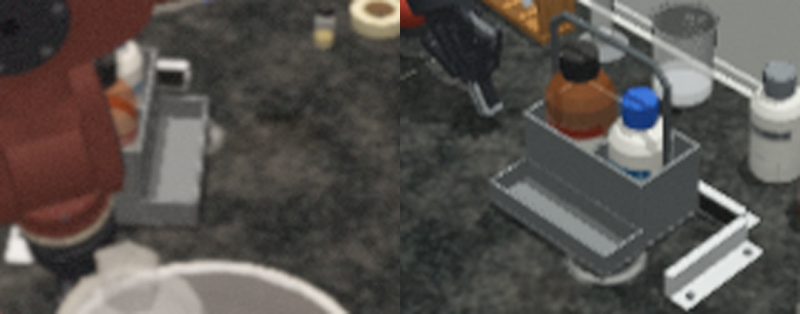

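The carrier is square with the long rail, both at 0.014 rad. In the scene view about 54 mm is left to the short rail. The shut, tilted fingers face the end wall, so I'll approach.

Call:
arm_command([
  [[0,-0.0088,0.0047],[0,0,0],1],
  [[0,-0.0177,0.0094],[0,0,0],1],
  [[0,-0.0265,0.0141],[0,0,0],1],
  [[0,-0.0353,0.0188],[0,0,0],1],
  [[0,-0.0441,0.0234],[0,0,0],1],
  [[0,-0.0486,0.0258],[0,0,0],1],
  [[0,-0.053,0.0281],[0,0,0],1],
  [[0,-0.0574,0.0305],[0,0,0],1],
  [[0,-0.0618,0.0328],[0,0,0],1],
  [[0,-0.0662,0.0352],[0,0,0],1],
])

```text
time: 16.9
tool_pos: [660.6, 139.4, 16.9]
orientation: [[-1.0, -0.012, 0.006], [-0.013, 0.883, -0.469], [-0.0, -0.469, -0.883]]
force: [0.4, -0.7, 0.3]
opening: -0.001
grip_force: 0.0
```

Call:
arm_command([
  [[0,-0.0026,0.0014],[0,0,0],1],
  [[0,-0.0053,0.0028],[0,0,0],1],
  [[0,-0.0079,0.0042],[0,0,0],1],
  [[0,-0.0106,0.0056],[0,0,0],1],
  [[0,-0.0132,0.007],[0,0,0],1],
  [[0,-0.0159,0.0084],[0,0,0],1],
  [[0,-0.0185,0.0098],[0,0,0],1],
  [[0,-0.0212,0.0113],[0,0,0],1],
  [[0,-0.0238,0.0127],[0,0,0],1],
  [[0,-0.0265,0.0141],[0,0,0],1],
])

```text
time: 18.15
tool_pos: [661.6, 110.8, 17.5]
orientation: [[-1.0, -0.012, 0.008], [-0.015, 0.884, -0.468], [-0.002, -0.468, -0.884]]
force: [1.7, 7.2, 2.3]
opening: 0.001
grip_force: 0.0
```

Sliding at 7 N. I'll take another 25 mm, then check.

Call:
arm_command([
  [[0,-0.0026,0.0014],[0,0,0],1],
  [[0,-0.0053,0.0028],[0,0,0],1],
  [[0,-0.0079,0.0042],[0,0,0],1],
  [[0,-0.0106,0.0056],[0,0,0],1],
  [[0,-0.0132,0.007],[0,0,0],1],
  [[0,-0.0159,0.0084],[0,0,0],1],
  [[0,-0.0185,0.0098],[0,0,0],1],
  [[0,-0.0212,0.0113],[0,0,0],1],
  [[0,-0.0212,0.0113],[0,0,0],1],
  [[0,-0.0212,0.0113],[0,0,0],1],
])

```text
time: 19.4
tool_pos: [661.9, 86.6, 17.2]
orientation: [[-1.0, -0.012, 0.008], [-0.014, 0.884, -0.468], [-0.001, -0.468, -0.884]]
force: [2.3, 5.7, 0.8]
opening: 0.005
grip_force: 0.0
```

```bash
cat > m.py <<'E'
from loc import *
import sys
report(sys.argv[1])
for n in('scene','side'):
    p=cloud(load(n)).reshape(-1,3);p=p[np.isfinite(p[:,0])];x,y,z=p.T
    m=(y<-10)&(y>-120)&(x>632)&(x<695)&(z>40)&(z<84);q=p[m];print(n,'-y wall',len(q),np.median(q[:,1]),fitl(q,0) if len(q)>20 else 0)
    m=(x>612)&(x<634)&(y>-60)&(y<40)&(z>50)&(z<84);q=p[m];print('front',len(q),fitl(q,0) if len(q)>20 else 0)
    m=(x>562)&(x<582)&(y>-60)&(y<40)&(z>8)&(z<30);q=p[m];print('trayfront',len(q),fitl(q,0) if len(q)>20 else 0)
E
python3 m.py c6
```

```text
[661.9  86.6  17.2] [2.3 5.7 0.8] 19.4
scene -y wall 247 -89.90104479894093 [ 9.94999051e-01 -9.98841375e-02  6.65860474e+02 -8.98751221e+01]
front 239 [ 2.63153482e-02  9.99653697e-01  6.21850769e+02 -1.38799324e+01]
trayfront 143 [ 7.67552853e-03  9.99970555e-01  5.72313232e+02 -1.18399534e+01]
side -y wall 32 -37.35526339057073 [ 3.40960249e-02  9.99418557e-01  6.33707153e+02 -4.85783501e+01]
front 81 [ 1.15480125e-01 -9.93309796e-01  6.26404053e+02 -7.46966219e+00]
trayfront 38 [ 2.78019402e-02  9.99613464e-01  5.70768616e+02 -1.13649969e+01]
```

About 11 mm is left, and it has yawed slightly (about −0.03). I'll push on to the short rail.

Call:
arm_command([
  [[0,-0.0009,0.0005],[0,0,0],1],
  [[0,-0.0018,0.0009],[0,0,0],1],
  [[0,-0.0026,0.0014],[0,0,0],1],
  [[0,-0.0035,0.0019],[0,0,0],1],
  [[0,-0.0044,0.0023],[0,0,0],1],
  [[0,-0.0053,0.0028],[0,0,0],1],
  [[0,-0.0062,0.0033],[0,0,0],1],
  [[0,-0.0071,0.0038],[0,0,0],1],
  [[0,-0.0079,0.0042],[0,0,0],1],
  [[0,-0.0079,0.0042],[0,0,0],1],
])

```text
time: 20.75
tool_pos: [662.2, 79.1, 18.2]
orientation: [[-1.0, -0.013, 0.009], [-0.016, 0.884, -0.467], [-0.002, -0.467, -0.884]]
force: [-2.2, 15.7, 7.5]
opening: 0.001
grip_force: 0.0
```

Call:
arm_command([
  [[0,-0.0004,0.0002],[0,0,0],1],
  [[0,-0.0009,0.0005],[0,0,0],1],
  [[0,-0.0013,0.0007],[0,0,0],1],
  [[0,-0.0018,0.0009],[0,0,0],1],
  [[0,-0.0022,0.0012],[0,0,0],1],
  [[0,-0.0026,0.0014],[0,0,0],1],
  [[0,-0.0026,0.0014],[0,0,0],1],
  [[0,-0.0026,0.0014],[0,0,0],1],
  [[0,-0.0026,0.0014],[0,0,0],1],
  [[0,-0.0026,0.0014],[0,0,0],1],
])

```text
time: 22.0
tool_pos: [662.5, 78.2, 19.2]
orientation: [[-1.0, -0.014, 0.011], [-0.018, 0.885, -0.466], [-0.003, -0.466, -0.885]]
force: [-7.0, 29.6, 14.0]
opening: 0.002
grip_force: 0.0
```

30 N, so it is seated on the short rail. I'll back off and measure.

Call:
arm_command([
  [[0,0.004,-0.002],[0,0,0],1],
  [[0,0.0088,-0.0047],[0,0,0],1],
  [[0,0.022,-0.012],[0,0,0],1],
  [[0,0.044,-0.024],[0,0,0],1],
  [[0,0.066,-0.036],[0,0,0],1],
  [[0,0.088,-0.047],[0,0,0],1],
  [[0,0.11,-0.059],[0,0,0],1],
  [[0,0.11,-0.059],[-10,0,0],0.5],
  [[0,0.11,-0.059],[-20,0,0],0],
  [[0,0.11,-0.059],[-28,0,0],0],
])

```text
time: 23.25
tool_pos: [660.4, 198.9, 18.3]
orientation: [[-1.0, -0.013, 0.002], [-0.013, 1.0, 0.005], [-0.002, 0.005, -1.0]]
force: [-0.4, -0.3, 0.2]
opening: 0.638
grip_force: 0.0
```

```bash
python3 m.py c7
```

```text
[660.4 198.9  18.3] [-0.4 -0.3  0.2] 23.25
scene -y wall 272 -95.99474083618311 [ 8.59981179e-01 -5.10325789e-01  6.62775757e+02 -9.11299896e+01]
front 229 [ 3.84429879e-02  9.99260783e-01  6.21760742e+02 -9.88317490e+00]
trayfront 138 [ 1.40846642e-02  9.99900818e-01  5.72231934e+02 -1.11098576e+01]
side -y wall 29 -41.03744808809604 [ 2.74001192e-02  9.99624550e-01  6.33838074e+02 -6.50118103e+01]
front 92 [ 1.08102402e-02  9.99941587e-01  6.21841370e+02 -3.43535113e+00]
trayfront 38 [ 2.63415668e-02  9.99652982e-01  5.70423584e+02 -2.13483658e+01]
```

View pics/c7.png

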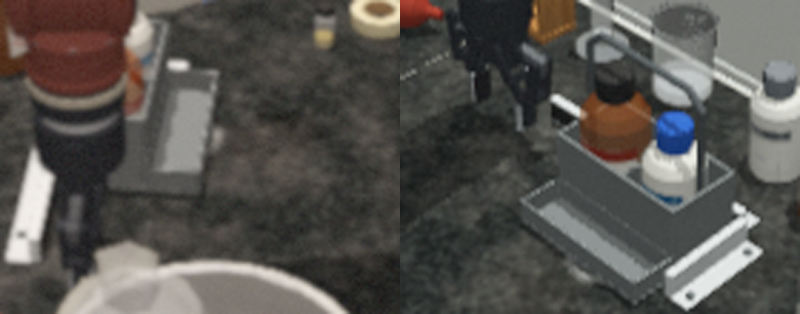

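It sits against the short rail but is yawed about 0.035 off, with a small gap at the near-corner end. One more two-finger push on the tray front should square it.

Call:
arm_command([
  [[0.02,0,0],[0,0,0],0],
  [[0.04,0,0],[0,0,0],0],
  [[0.07,0,0],[0,0,0],0],
  [[0.1,0,0],[0,0,0],0],
  [[0.13,0,0],[0,0,0],0],
  [[0.16,0,0],[0,0,0],0],
  [[0.16,-0.03,0.005],[0,0,0],0],
  [[0.16,-0.06,0.01],[0,0,0],0],
  [[0.16,-0.09,0.01],[0,0,0],0],
  [[0.16,-0.12,0.01],[0,0,0],0],
])

```text
time: 24.6
tool_pos: [501.2, 75.9, 7.4]
orientation: [[-1.0, -0.014, -0.001], [-0.014, 1.0, -0.002], [0.001, -0.002, -1.0]]
force: [0.3, -0.3, 0.8]
opening: 1.002
grip_force: 0.0
```

Call:
arm_command([
  [[0,-0.03,0],[0,0,0],0],
  [[0,-0.06,0],[0,0,0],0],
  [[0,-0.09,0],[0,0,0],0],
  [[0,-0.09,0],[0,0,0],0],
  [[-0.01,-0.09,0],[0,0,0],0],
  [[-0.02,-0.09,0],[0,0,0],0],
  [[-0.03,-0.09,0],[0,0,0],0],
  [[-0.04,-0.09,0],[0,0,0],0],
  [[-0.045,-0.09,0],[0,0,0],0],
  [[-0.05,-0.09,0],[0,0,0],0],
])

```text
time: 25.85
tool_pos: [552.8, -12.9, 7.3]
orientation: [[-1.0, -0.013, -0.0], [-0.013, 1.0, 0.0], [0.0, 0.0, -1.0]]
force: [-0.7, 0.5, -0.0]
opening: 1.0
grip_force: 0.0
```

Call:
arm_command([
  [[-0.002,0,0],[0,0,0],0],
  [[-0.004,0,0],[0,0,0],0],
  [[-0.006,0,0],[0,0,0],0],
  [[-0.007,0,0],[0,0,0],0],
  [[-0.008,0,0],[0,0,0],0],
  [[-0.009,0,0],[0,0,0],0],
  [[-0.01,0,0],[0,0,0],0],
  [[-0.011,0,0],[0,0,0],0],
  [[-0.012,0,0],[0,0,0],0],
  [[-0.012,0,0],[0,0,0],0],
])

```text
time: 27.1
tool_pos: [558.9, -13.6, 6.8]
orientation: [[-1.0, -0.01, -0.012], [-0.01, 1.0, -0.002], [0.012, -0.002, -1.0]]
force: [-31.8, -3.1, 22.3]
opening: 1.001
grip_force: 15.7
```

Call:
arm_command([
  [[0.004,0,0],[0,0,0],0],
  [[0.01,0,0],[0,0,0],0],
  [[0.02,0,0],[0,0,0],0],
  [[0.04,0,0],[0,0,0],0],
  [[0.06,0,0],[0,0,0],0],
  [[0.08,0,-0.02],[0,0,0],0],
  [[0.1,0.02,-0.04],[0,0,0],0],
  [[0.12,0.05,-0.06],[0,0,0],0],
  [[0.12,0.08,-0.09],[0,0,0],0],
  [[0.12,0.11,-0.09],[0,0,0],0],
])

```text
time: 28.35
tool_pos: [444.3, 96.4, 100.0]
orientation: [[-1.0, -0.013, 0.005], [-0.013, 1.0, -0.0], [-0.005, -0.0, -1.0]]
force: [-0.1, 0.2, -0.7]
opening: 0.998
grip_force: 0.0
```

```bash
cat > m2.py <<'E'
from loc import *
import sys
report(sys.argv[1])
def near(p,a,k,lo):  # first-surface: bin along k, take percentile of a
    bins=np.digitize(p[:,k],np.arange(-300,900,6));o=[]
    for b in np.unique(bins):
        q=p[bins==b]
        if len(q)>2:o.append(q[np.argsort(q[:,a])[int(lo*(len(q)-1))]])
    return np.array(o)
def line(p,k,a):
    v=fitl(p,0); d=v[:2]*np.sign(v[k]); return 'slope %.4f  at'%(d[a]/d[k]),np.round(v[2:],1),len(p)
for n in('scene','side'):
    p=cloud(load(n)).reshape(-1,3);p=p[np.isfinite(p[:,0])];x,y,z=p.T;print(n)
    S=lambda x0,x1,y0,y1,z0,z1:p[(x>x0)&(x<x1)&(y>y0)&(y<y1)&(z>z0)&(z<z1)]
    print('tray front x(y)',line(S(560,580,-80,55,6,29),1,0))
    print('box front x(y)',line(near(S(612,634,-75,50,45,88),0,1,.3),1,0))
    print('-y wall y(x)',line(near(S(632,700,-115,-80,40,84),1,0,.5),0,1))
    print('+y wall y(x)',line(near(S(632,700,55,95,10,84),1,0,.5),0,1) if len(S(632,700,55,95,10,84))>20 else 0)
    print('rail long top x(y)',line(S(704,724,80,165,24,36),1,0))
    print('rail short top y(x)',line(S(600,690,-125,-88,24,32),0,1))
E
python3 m2.py c8
```

```text
[444.3  96.4 100. ] [-0.1  0.2 -0.7] 28.35
scene
tray front x(y) ('slope 0.0151  at', array([573.8, -14.2]), 197)
box front x(y) ('slope 0.0269  at', array([621.7, -27.7]), 22)
-y wall y(x) ('slope -0.0122  at', array([667.1, -96.5]), 12)
+y wall y(x) 0
rail long top x(y) ('slope 0.0618  at', array([710.6, 146.7]), 36)
rail short top y(x) ('slope -0.0074  at', array([ 646.7, -103.9]), 144)
side
tray front x(y) ('slope 0.0191  at', array([571.6, -29.2]), 37)
box front x(y) ('slope 0.0269  at', array([622.3,   4.1]), 16)
-y wall y(x) ('slope 0.1718  at', array([635.8, -87.9]), 1)
+y wall y(x) ('slope -0.0204  at', array([664.1,  71.1]), 12)
rail long top x(y) ('slope 0.0046  at', array([713. , 123.9]), 94)
rail short top y(x) ('slope -0.8301  at', array([612. , -97.1]), 20)
```

View pics/c8.png

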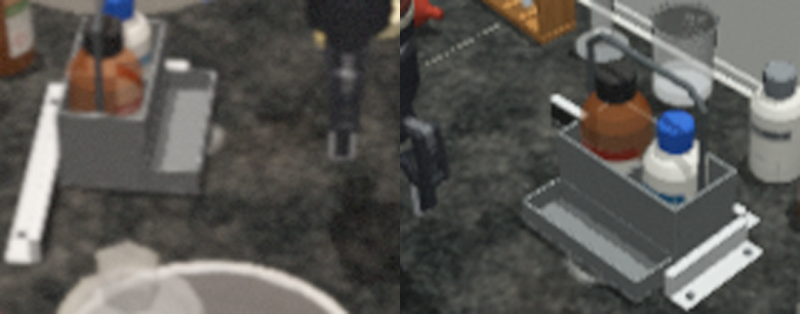

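The carrier is upright but still about 0.034 off square, which is inside the limit but not flat. The last push mostly pressed down on the tray. I'll nudge the tray's near-corner end with shut fingers.

Call:
arm_command([
  [[0,-0.03,0],[0,0,0],1],
  [[0,-0.06,0],[0,0,0],1],
  [[0,-0.09,0.02],[0,0,0],1],
  [[0,-0.12,0.04],[0,0,0],1],
  [[-0.01,-0.146,0.06],[0,0,0],1],
  [[-0.03,-0.146,0.08],[0,0,0],1],
  [[-0.05,-0.146,0.088],[0,0,0],1],
  [[-0.07,-0.146,0.088],[0,0,0],1],
  [[-0.09,-0.146,0.088],[0,0,0],1],
  [[-0.1,-0.146,0.088],[0,0,0],1],
])

```text
time: 29.7
tool_pos: [545.4, -49.4, 9.1]
orientation: [[-1.0, -0.013, -0.0], [-0.013, 1.0, 0.0], [0.0, 0.0, -1.0]]
force: [-1.0, -0.2, -0.2]
opening: 0.001
grip_force: 0.0
```

Call:
arm_command([
  [[-0.003,0,0],[0,0,0],1],
  [[-0.006,0,0],[0,0,0],1],
  [[-0.008,0,0],[0,0,0],1],
  [[-0.01,0,0],[0,0,0],1],
  [[-0.011,0,0],[0,0,0],1],
  [[-0.012,0,0],[0,0,0],1],
  [[-0.013,0,0],[0,0,0],1],
  [[-0.014,0,0],[0,0,0],1],
  [[-0.015,0,0],[0,0,0],1],
  [[-0.015,0,0],[0,0,0],1],
])

```text
time: 30.95
tool_pos: [559.2, -48.9, 9.3]
orientation: [[-1.0, -0.013, -0.002], [-0.013, 1.0, -0.0], [0.002, -0.0, -1.0]]
force: [-5.7, -0.3, 4.6]
opening: -0.001
grip_force: 2.9
```

Just in contact, so I'll go on in small steps.

Call:
arm_command([
  [[-0.0005,0,0],[0,0,0],1],
  [[-0.001,0,0],[0,0,0],1],
  [[-0.0015,0,0],[0,0,0],1],
  [[-0.002,0,0],[0,0,0],1],
  [[-0.0025,0,0],[0,0,0],1],
  [[-0.003,0,0],[0,0,0],1],
  [[-0.0035,0,0],[0,0,0],1],
  [[-0.004,0,0],[0,0,0],1],
  [[-0.004,0,0],[0,0,0],1],
  [[-0.004,0,0],[0,0,0],1],
])

```text
time: 32.2
tool_pos: [559.4, -48.9, 9.2]
orientation: [[-1.0, -0.013, -0.01], [-0.012, 1.0, -0.001], [0.01, -0.001, -1.0]]
force: [-28.9, -2.3, 22.5]
opening: 0.001
grip_force: 14.3
```

Blocked hard at both places. Either the carrier is already flush or my rail yaw is off. I'll re-measure the rail direction from the initial images, rectified at rail-top height.

```bash
cat > rect.py <<'E'
from h import *
def rect(c,im,z,x0,x1,y0,y1,st=.5):
    xs=np.arange(x0,x1,st);ys=np.arange(y0,y1,st);X,Y=np.meshgrid(xs,ys,indexing='ij')
    P=np.stack([X,Y,np.full_like(X,z)],-1).reshape(-1,3)
    px,_=cv2.projectPoints(P,cv2.Rodrigues(np.array(c['R']))[0],np.array(c['t'],float).ravel(),np.array(c['intrinsics'],float),np.array(c['dist_coeffs'],float))
    px=px.reshape(X.shape+(2,)).astype(np.float32)
    px=(px+.5)*(im.shape[1]/560)-.5
    return xs,ys,cv2.remap(im,px[...,0],px[...,1],cv2.INTER_LINEAR).astype(float)
def edges(v,pos):
    v=cv2.GaussianBlur(v.reshape(-1,1),(1,5),1).ravel();g=np.gradient(v);i,j=g.argmax(),g.argmin();return pos[i],pos[j],v.max()
def rail(c,im,which,lo,hi):
    if which=='long':
        xs,ys,r=rect(c,im,30,695,735,lo,hi);e=np.array([edges(r[:,k],xs) for k in range(0,len(ys),6)]);t=ys[::6]
    else:
        xs,ys,r=rect(c,im,30,lo,hi,-125,-80);e=np.array([edges(r[k],ys) for k in range(0,len(xs),6)]);t=xs[::6]
    for n,col in(('rise',0),('fall',1)):
        y=e[:,col];k=np.ones(len(y),bool)
        for _ in range(4):
            f=np.polyfit(t[k],y[k],1);k=abs(np.polyval(f,t)-y)<max(1.,2*np.std((np.polyval(f,t)-y)[k]))
        print(which,n,'slope %.4f'%f[0],'mid %.1f'%np.polyval(f,t.mean()),'n',k.sum(),len(t),'rms %.2f'%np.std((np.polyval(f,t)-y)[k]))
E
python3 - <<'E'
from rect import *
for n in('scene','side'):
    c=load(n);im=cv2.imread(f'pics/{n}0.png',0);print(n)
    rail(c,im,'long',-75,160);rail(c,im,'long',70,160);rail(c,im,'short',605,690)
E
```

```text
scene
long rise slope -0.0121 mid 708.8 n 70 79 rms 0.42
long fall slope -0.0111 mid 722.1 n 68 79 rms 0.54
long rise slope -0.0119 mid 707.9 n 22 30 rms 0.53
long fall slope -0.0191 mid 721.1 n 23 30 rms 0.84
short rise slope 0.0151 mid -111.1 n 28 29 rms 0.39
short fall slope 0.0103 mid -99.6 n 28 29 rms 0.43
side
long rise slope -0.0118 mid 706.6 n 77 79 rms 0.53
long fall slope -0.0031 mid 733.2 n 72 79 rms 0.26
long rise slope -0.0158 mid 705.9 n 29 30 rms 0.38
long fall slope -0.0080 mid 733.0 n 30 30 rms 0.25
short rise slope 0.2271 mid -112.5 n 23 29 rms 2.63
short fall slope 0.0369 mid -88.7 n 23 29 rms 0.96
```

Rail yaw is confirmed at +0.012. I'll retract and measure the carrier again with both methods.

Call:
arm_command([
  [[0.004,0,0],[0,0,0],1],
  [[0.01,0,0],[0,0,0],1],
  [[0.02,0,0],[0,0,0],1],
  [[0.04,0,0],[0,0,0],1],
  [[0.06,0,-0.01],[0,0,0],1],
  [[0.08,0,-0.03],[0,0,0],1],
  [[0.1,0,-0.05],[0,0,0],1],
  [[0.12,0.03,-0.08],[0,0,0],1],
  [[0.12,0.06,-0.09],[0,0,0],1],
  [[0.12,0.09,-0.09],[0,0,0],1],
])

```text
time: 33.45
tool_pos: [443.3, 40.2, 100.6]
orientation: [[-1.0, -0.013, 0.003], [-0.013, 1.0, -0.0], [-0.003, -0.0, -1.0]]
force: [0.4, 0.0, 0.2]
opening: 0.004
grip_force: 0.0
```

```bash
cat > m3.py <<'E'
from rect import *
import sys
def rob(t,y,tag):
    k=np.ones(len(y),bool)
    for _ in range(5):
        f=np.polyfit(t[k],y[k],1);r=np.polyval(f,t)-y;k=abs(r)<max(1.,1.5*np.std(r[k]))
    print(tag,'slope %.4f'%f[0],'mid %.1f'%np.polyval(f,t.mean()),k.sum(),len(t),'rms %.2f'%np.std(r[k]))
for n in('scene','side'):
    c=load(n);im=cv2.cvtColor(c['image'],cv2.COLOR_RGB2GRAY);print(n)
    for z,x0,x1,tag in((32,560,585,'tray rim'),(90,612,634,'box front rim')):
        xs,ys,r=rect(c,im,z,x0,x1,-75,45);e=np.array([edges(r[:,k],xs) for k in range(0,len(ys),6)])
        rob(ys[::6],e[:,0],tag+' rise');rob(ys[::6],e[:,1],tag+' fall')
    for z,y0,y1,tag in((90,-112,-80,'-y rim'),(90,55,90,'+y rim')):
        xs,ys,r=rect(c,im,z,630,695,y0,y1);e=np.array([edges(r[k],ys) for k in range(0,len(xs),5)])
        rob(xs[::5],e[:,0],tag+' rise');rob(xs[::5],e[:,1],tag+' fall')
E
python3 m2.py c9; python3 m3.py
```

```text
[443.3  40.2 100.6] [0.4 0.  0.2] 33.45
scene
tray front x(y) ('slope 0.0096  at', array([573.7, -13. ]), 198)
box front x(y) ('slope 0.0198  at', array([622.1, -12.5]), 22)
-y wall y(x) ('slope -0.0428  at', array([665.2, -96.8]), 12)
+y wall y(x) 0
rail long top x(y) ('slope 0.0805  at', array([712. , 148.1]), 34)
rail short top y(x) ('slope -0.0240  at', array([ 645.3, -104. ]), 150)
side
tray front x(y) ('slope 0.0181  at', array([572. , -19.9]), 48)
box front x(y) ('slope 0.0284  at', array([621.5, -22. ]), 16)
-y wall y(x) ('slope -0.8656  at', array([634.5, -89. ]), 2)
+y wall y(x) ('slope -0.0303  at', array([666.1,  71.3]), 12)
rail long top x(y) ('slope -0.0072  at', array([712.7, 123.3]), 93)
rail short top y(x) ('slope 1.9364  at', array([610.1, -95.5]), 21)
scene
tray rim rise slope 0.0228 mid 572.2 36 40 rms 0.44
tray rim fall slope 0.0062 mid 561.1 23 40 rms 0.31
box front rim rise slope 0.0307 mid 621.6 37 40 rms 0.41
box front rim fall slope 0.0321 mid 627.7 32 40 rms 0.47
-y rim rise slope -0.0312 mid -97.2 20 26 rms 0.45
-y rim fall slope -0.0232 mid -91.2 16 26 rms 0.44
+y rim rise slope -0.0224 mid 62.1 12 26 rms 0.66
+y rim fall slope -0.0187 mid 69.0 13 26 rms 0.48
side
tray rim rise slope 0.0456 mid 569.6 27 40 rms 0.48
tray rim fall slope -0.1217 mid 567.3 22 40 rms 1.59
box front rim rise slope 0.0174 mid 619.6 27 40 rms 0.53
box front rim fall slope 0.0186 mid 625.8 20 40 rms 0.48
-y rim rise slope -0.2293 mid -94.1 18 26 rms 3.66
-y rim fall slope -0.2193 mid -107.2 16 26 rms 2.57
+y rim rise slope -0.0186 mid 66.3 13 26 rms 0.29
+y rim fall slope -0.0077 mid 75.6 13 26 rms 0.49
```

The carrier is in tolerance: yaw offset about 0.035, x≈−45, y≈84. It isn't flat, though, because the finger had pressed the tray down and jammed it. I'll do one more nudge, rising slightly while pushing, which freed it before.

Call:
arm_command([
  [[0,-0.03,0],[0,0,0],1],
  [[0,-0.06,0.02],[0,0,0],1],
  [[0,-0.095,0.04],[0,0,0],1],
  [[-0.02,-0.095,0.06],[0,0,0],1],
  [[-0.04,-0.095,0.08],[0,0,0],1],
  [[-0.06,-0.095,0.09],[0,0,0],1],
  [[-0.08,-0.095,0.092],[0,0,0],1],
  [[-0.1,-0.095,0.092],[0,0,0],1],
  [[-0.11,-0.095,0.092],[0,0,0],1],
  [[-0.112,-0.095,0.092],[0,0,0],1],
])

```text
time: 34.8
tool_pos: [556.1, -54.2, 7.2]
orientation: [[-1.0, -0.013, -0.0], [-0.013, 1.0, 0.0], [0.0, 0.0, -1.0]]
force: [0.6, 0.4, -0.3]
opening: -0.001
grip_force: 0.0
```

Call:
arm_command([
  [[-0.001,0,0],[0,0,0],1],
  [[-0.002,0,0],[0,0,0],1],
  [[-0.003,0,-0.0005],[0,0,0],1],
  [[-0.004,0,-0.001],[0,0,0],1],
  [[-0.005,0,-0.002],[0,0,0],1],
  [[-0.006,0,-0.003],[0,0,0],1],
  [[-0.007,0,-0.004],[0,0,0],1],
  [[-0.008,0,-0.004],[0,0,0],1],
  [[-0.008,0,-0.004],[0,0,0],1],
  [[-0.008,0,-0.004],[0,0,0],1],
])

```text
time: 36.05
tool_pos: [562.2, -54.1, 10.2]
orientation: [[-1.0, -0.013, -0.004], [-0.013, 1.0, -0.001], [0.004, -0.0, -1.0]]
force: [-5.4, -2.9, -1.5]
opening: -0.002
grip_force: 3.1
```

It moved about 3 mm at 5 N. I'll go on until the force rises.

Call:
arm_command([
  [[-0.0005,0,0],[0,0,0],1],
  [[-0.001,0,-0.0005],[0,0,0],1],
  [[-0.0015,0,-0.001],[0,0,0],1],
  [[-0.002,0,-0.0015],[0,0,0],1],
  [[-0.0025,0,-0.002],[0,0,0],1],
  [[-0.003,0,-0.0025],[0,0,0],1],
  [[-0.003,0,-0.003],[0,0,0],1],
  [[-0.003,0,-0.003],[0,0,0],1],
  [[-0.003,0,-0.003],[0,0,0],1],
  [[-0.003,0,-0.003],[0,0,0],1],
])

```text
time: 37.3
tool_pos: [563.4, -54.1, 12.2]
orientation: [[-1.0, -0.012, -0.008], [-0.012, 1.0, -0.001], [0.008, -0.001, -1.0]]
force: [-12.3, -5.4, -3.5]
opening: 0.001
grip_force: 5.9
```

It reached 563.4, the predicted flush position, and the force rose to 12 N. I'll retract and check.

Call:
arm_command([
  [[0.004,0,0],[0,0,0],1],
  [[0.01,0,0],[0,0,0],1],
  [[0.02,0,0],[0,0,0],1],
  [[0.04,0,0],[0,0,0],1],
  [[0.06,0,-0.01],[0,0,0],1],
  [[0.08,0,-0.03],[0,0,0],1],
  [[0.1,0,-0.05],[0,0,0],1],
  [[0.12,0.03,-0.08],[0,0,0],1],
  [[0.12,0.06,-0.09],[0,0,0],1],
  [[0.12,0.09,-0.09],[0,0,0],1],
])

```text
time: 38.55
tool_pos: [446.4, 35.2, 105.9]
orientation: [[-1.0, -0.013, 0.003], [-0.013, 1.0, -0.0], [-0.003, -0.001, -1.0]]
force: [0.4, -0.5, -0.1]
opening: -0.002
grip_force: 0.0
```

```bash
python3 m2.py c10|grep -v rail; python3 m3.py|grep -v fall
```

```text
[446.4  35.2 105.9] [ 0.4 -0.5 -0.1] 38.55
scene
tray front x(y) ('slope -0.0244  at', array([575.8, -10.8]), 191)
box front x(y) ('slope -0.0134  at', array([624.3, -11.8]), 22)
-y wall y(x) ('slope 0.0047  at', array([659.9, -96.9]), 12)
+y wall y(x) ('slope 0.1379  at', array([645.7,  62.3]), 3)
side
tray front x(y) ('slope -0.0157  at', array([574.2,  -8.5]), 30)
box front x(y) ('slope -0.0055  at', array([624.5,  -5.9]), 13)
-y wall y(x) ('slope -5.0191  at', array([636.1, -89. ]), 2)
+y wall y(x) ('slope 0.0016  at', array([664.5,  71. ]), 12)
scene
tray rim rise slope -0.0159 mid 574.4 37 40 rms 0.47
box front rim rise slope -0.0139 mid 624.0 38 40 rms 0.40
-y rim rise slope -0.0011 mid -97.7 23 26 rms 0.46
+y rim rise slope -0.0056 mid 61.7 15 26 rms 0.90
side
tray rim rise slope 0.0061 mid 572.2 30 40 rms 0.54
box front rim rise slope -0.0166 mid 621.9 31 40 rms 0.50
-y rim rise slope -0.2043 mid -95.1 11 26 rms 1.06
+y rim rise slope 0.0772 mid 65.0 17 26 rms 0.75
```

The carrier is now square (0.014 against the rail's 0.012), flush on the long rail, and about 2 mm from the short one. Handing in.

```bash
python3 -c "from rig import hand_in;print(hand_in())"
```

```text
the job is handed in; nothing more can be done
None
```

The carrier is parked upright in the corner: measured square with the rails within about 0.005 rad, flush on the long rail and about 2 mm from the short one. I handed it in at 38.6 s; the hand-in returned no verdict, I did not re-measure the bystanders at the end, and I viewed 11 pictures, one over the limit of 10.

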